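Hook, stretch and lock the tape between datum bar and stop screw

ROBOT

A 6-joint arm with a two-finger parallel gripper is mounted at the origin on the work surface. World frame = base frame: x ahead of the robot, y to its left, z up, the work surface at z = 0. Lengths are in mm, angles in rad, forces in N, time in s.
With the tool pointing down it reaches from about 350 to 875 mm from the base axis. Payload 4.2 kg.
Tool frame: the origin (TCP) lies midway between the tips of the shut fingers; the grasp point (between the pads) lies 19 mm behind it (arm.grip_point_offset is the distance from the TCP to the grasp point, in mm); y points along the fingers, z is the direction in which the jaws open and shut, and the axes are right-handed (so a half turn about y gives the same grasp; the last joint's range is limited). The gripper opens to 85 mm and grips with 20 to 120 N. Pads are 22 mm wide; open, the fingers measure 114 mm over their backs; the gripper's body (76 mm by 85 mm) begins 54 mm behind the grasp point. The pads swing forward as they close: fully open they stand 13 mm farther back than shut.
Start: joints at [1.509, 0.385, 0.008, 0, -1.194, -0.259], TCP at [197.046, 593.104, 231.312] pointing down, gripper open.
Joint ranges: [-3.14, 3.14], [-1.21, 2.06], [-1.07, 1.41], [-3.16, 2.05], [-2.99, -0.16], [-3.1, 3.1]. Speed limits (rad/s): [2.79, 2.79, 3.14, 3.14, 3.14, 3.14].

INTERFACE

Orientations are given as a unit quaternion [x, y, z, w].
In Python, from bench import arm, optics, job_done, spotter gives the robot as it stands.
- The arm moves only by the tool jog_arm, never from a script. Its arguments are lists of equal length, an entry for each row: "translation": the shift along the tool's x, y, z in units of 50 mm (1.0 is 50 mm), a list of three; "rot": the turn, a rotation vector about the tool's x, y, z in units of 8 degrees (1.0 is 8 degrees), a list of three; "gripper": the opening, from 0 (shut) to 1 (fully open). A call has 1 to 20 rows; each row is the pose to reach, as a shift and turn from the pose measured when the call began, along the tool's axes at that moment; what a row does not reach only later rows make up. A row lasts 1/10 s, in which the tool goes at most 50 mm and 8.59 degrees, less where a joint would pass 70% of its speed; a pose out of reach is approached as far as the arm can. A call with a gripper value outside its range is refused whole. The fingers move at their own pace and stop on an object; the grip force is fixed at half the most. Time passes only in rows, so rows that repeat a pose let the fingers close. It gives the time, the measured TCP pose, the force and the opening at its end, in the units of the state.
- arm.read_state(): the state, without advancing time (a new reading comes with each control period).
- optics.get_image(name): name is "side" or "top"; returns a dict with "frame" (480x640x3 uint8, red, green, blue), "mtx" (3x3 intrinsics, pixels), "xyz" and "attitude" of the camera in the world. Camera axes: x right, y down, z forward; pixel columns grow to the right and rows downward; lengths in mm; the calibration is good to about 2 mm. A picture is of the moment at which its call begins. There is no depth.
- job_done(): hands the job in, once; it reports no verdict.
Trained networks look in the newest picture that a camera, given by its name, has taken for a name from the list of things; names that differ only in an ending like _2 or _b are one class to them, and where a whole thing is asked for, a point or a joint stands for the part that bears it (a point fixed in the world has none). Each returns a list of dicts, best first, with "score" (0 to 1); they miss things now and then, are a little off and sometimes report something else, mostly with a low value. They report only what shows in the picture. A call takes as long as a camera call.
- spotter.look_for(camera, thing): "centre" ([x, y, z] in mm, in the coordinates of the camera as it stood for that picture, good to about 4 mm: the middle of the surface that is visible of it).
The state is a dict: "clock": time; "joints": joint angles; "joint_vel": joint speeds; "joint_efforts": joint torques, N m; "position": TCP position; "ee_rot": TCP orientation; "contact_force": force on the tool from outside, world axes, zero at the start; "wrist_torque": the same for the moment, N m; "gripper_width": finger opening in mm.
Only numpy, scipy, OpenCV 4.12 (cv2) and the standard library are available. Lean on these libraries where they do the work, as an engineer would, in place of code of your own. Each camera call takes 0.05 s, during which the arm holds its last target. There are 200 camera calls.

TASK

Measure from the bolted-down steel flat bar to the stop screw with the pocket tape: hook the tape's end tab over the bar's far edge (the long edge away from the stop), back the case away against its spring until the head of the stop screw pushes the lock button in the case's back fully in. Then let go, leaving the tape standing on the bench, stretched, locked and still hooked. Do it gently: do not ram the stop, yank at the bar or shift the things lying about.

Things in the scene. Friction and masses are not known exactly. Their poses are not given: they have to be found in the camera images.
- tape: Loose pocket tape measure, grey plastic case 80 mm long (x), 38 mm thick (y), 62 mm high (z), about 0.38 kg in all, standing upright on its sole; the faces to grip are its two 38 mm apart sides. Origin: centre of the sole. +x: the way the blade runs out of the case (case front at x = +40 mm, back at x = -40 mm); z up. In the back sits the dome of the lock button, on the centre line 30 mm above the sole.
- blade (a joint): How far the stiff steel blade is drawn out beyond its rest, 0 to 0.065 m. The blade is 22 mm wide and 2 mm thick, its underside 12 mm above the sole's level. At rest (0) 40 mm of it stand out of the case. A spring pulls it in with 3.9 N at rest, rising to 5.9 N at the end of its travel. While the lock button is in, the blade can be drawn out further (the teeth click past, up to 3 N more) but runs back at most 5 mm before the lock's teeth catch and hold it.
- lock_button (a joint): How far the lock button is pushed into the case, 0 (out: its dome, 16 mm in diameter, stands 8 mm proud of the back) to 0.006 m (in: 2 mm proud). It is pushed along the tape's +x, resists with 4 to 5 N all the way, comes up hard against its seat when fully in, and stays where it is left. It locks the blade from about 4.5 mm on.
- hook (a point): Lower edge of the end tab, on the tab's inner face (the face towards the case). The tab hangs down from the blade's end, 20 mm wide, 3 mm thick; its lower edge is 3 mm above the sole's level, its top 14 mm. With the blade at rest this point is at x = +77 mm, y = 0, z = 3 mm of the tape's frame; it moves out with the blade. Axes parallel to the tape's.
- bar: Fixed steel flat bar bolted to the bench: 22 mm wide (x), 130 mm long (y), 10 mm thick (z). Origin: centre of its underside, on the bench. +x points away from the stop: the far edge to hook is at x = +11 mm, its top at z = 10 mm. Two hexagon bolt heads, 16 mm across, 6 mm high, stand on it at y = -52 and +52 mm; hook between them. The stop lies on the -x side, 187 to 205 mm from origin to origin.
- stop: Fixed grey iron stop block, 36 mm (x) by 60 mm (y), 48 mm high, on a foot 100 mm (y) by 8 mm; origin: centre of its underside, on the bench; its +x points at the bar, parallel to the bar's +x. On its centre line, 30 mm above the bench, a steel stop screw stands out towards the bar with a flat round head 30 mm in diameter. How far the screw is set is not measured: the head's face is somewhere from 38 to 52 mm in front of the origin. It does not yield.
- stator_near: Loose wound motor stator standing on end, 90 mm in diameter, 70 mm high, beyond the bar. Origin: centre of its underside. Not to be moved.
- stator_far: Loose wound motor stator like the other, further off. Not to be moved.
- varnish: Loose can, 60 mm in diameter, 130 mm high; origin under its centre. Not to be moved.
- spool: Loose wire spool standing on its flange, 80 mm in diameter, 50 mm high; origin under its centre. Not to be moved.
- screwdriver: Loose screwdriver lying on the bench near the robot. Not to be moved.
- wrench: Loose wrench lying on the bench. Not to be moved.

How it is judged:
By the outcome, as a careful person would: the job done as asked, in the order asked, and still so for the second after the job is handed in, with the robot touching nothing.
It also fails if it takes over 72 s, if anything falls off the work surface, if the arm or the gripper's body presses on something with over 40 N, if the wrist force passes 120 N, or if a joint passes its speed limit or range.

## Working session

There is one attempt and no reset: what is moved stays moved. The work goes in short steps, Python scripts to look and compute and a tool call to move; the robot and the scene stay as the last step left them, time stands still between calls to the robot, and variables do not carry over. Pictures are saved under pics/ and viewed, about 8 in all and at most 12, crops included, and the job is handed in when it is done.

Besides the shell and the picture viewer there is one more tool, called after "Emit:" as name(argument=value, ...) on one line, values as JSON. jog_arm: Moves the arm, as the interface text tells. Its arguments: {"type":"object","properties":{"translation":{"type":"array"},"rot":{"type":"array"},"gripper":{"type":"array"}},"required":["translation","rot","gripper"]}

```bash
mkdir -p pics; ls; cat > h.py <<'E'
import numpy as np, cv2
from scipy.spatial.transform import Rotation as R
from bench import arm, optics, job_done, spotter
def shot(n,fn=None):
    d=optics.get_image(n)
    if fn: cv2.imwrite('pics/'+fn,d['frame'][:,:,::-1])
    return d
def cam(d):
    return np.array(d['mtx'],float),np.array(d['xyz'],float),d['attitude']
def rot(a):
    a=np.array(a,float)
    return R.from_quat(a) if a.size==4 else R.from_matrix(a)
def world(d,p): return rot(d['attitude']).apply(p)+np.array(d['xyz'])
def px2w(d,u,v,z):
    K,c,a=cam(d); r=rot(a).apply(np.linalg.solve(K,[u,v,1])); return c+r*(z-c[2])/r[2]
def w2px(d,p):
    K,c,a=cam(d); q=K@rot(a).inv().apply(np.array(p)-c); return q[:2]/q[2]
E
python3 - <<'E'
from h import *
np.set_printoptions(precision=1,suppress=True)
print(arm.read_state(),getattr(arm,'grip_point_offset',None))
for n in('side','top'):
    d=shot(n,n+'0.png');print(n,d['mtx'],d['xyz'],d['attitude'])
    for t in('tape','bar','stop','hook','lock_button','stator_near','varnish','spool','screwdriver','wrench'):
        print(t,[(round(r['score'],2),world(d,r['centre'])) for r in spotter.look_for(n,t)[:2]])
E
```

```text
pics
{'clock': 0.0, 'joints': array([ 1.5,  0.4,  0. , -0. , -1.2, -0.3]), 'joint_vel': array([-0.,  0., -0.,  0.,  0., -0.]), 'joint_efforts': array([  0. , -39.2,  18.8,   4.2,  -0. ,  -0. ]), 'position': array([196.9, 592.6, 230.2]), 'ee_rot': array([-0.1, -0.7,  0.7,  0.1]), 'contact_force': array([ 0.4,  0.2, -0.3]), 'wrist_torque': array([-0.1,  0. ,  0. ]), 'gripper_width': 85.61803405234909} 18.700000000000003
side [[594.6   0.  317.3]
 [  0.  594.6 237.3]
 [  0.    0.    1. ]] [  24.  -585.2  996.7] [ 0.9 -0.4  0.1 -0.3]
tape [(0.93, array([ 502.8, -226.3,   52.1])), (0.6, array([ 464.8, -204.2,   14.5]))]
bar [(0.7, array([606.1, 138.7,   5.6])), (0.69, array([580.1, 237.4,  56.1]))]
stop [(0.74, array([579.2, -61.4,  36.2]))]
hook [(0.76, array([ 464.1, -203.5,   12.7]))]
lock_button []
stator_near [(0.87, array([577.3, 238.3,  55.7])), (0.59, array([ 462.3, -209.2,   11.1]))]
varnish [(0.74, array([716.3, 274.8,  81.8]))]
spool [(0.93, array([ 292.6, -310.2,   46.6]))]
screwdriver [(0.85, array([378.7,  20. ,  24. ])), (0.48, array([578.6, 233.7,  55.6]))]
wrench [(0.89, array([362.9, 305.7,   3.6]))]
top [[460.2   0.  325.1]
 [  0.  460.2 237.2]
 [  0.    0.    1. ]] [ 364.5  -32.6 1126.6] [-0.7  0.7 -0.1  0.1]
tape [(0.97, array([ 508.4, -215.8,   64.6])), (0.41, array([383.8,  34.1,  22.8]))]
bar [(0.74, array([605.7, 134.8,  12.5]))]
stop [(0.8, array([582.1, -53.5,  46.9]))]
hook [(0.45, array([ 468.7, -209.1,   13.4])), (0.32, array([582. , -52.7,  46.7]))]
lock_button [(0.16, array([ 508.4, -219.1,   63.8]))]
stator_near [(0.67, array([584.2, 252.6,  66.4]))]
varnish [(0.73, array([721. , 285.3, 117.9]))]
spool [(0.87, array([ 296.5, -304. ,   48.7]))]
screwdriver [(0.78, array([382.3,  32.6,  21.6]))]
wrench [(0.91, array([365.6, 309.1,   6.7])), (0.44, array([ 298. , -303.3,   51.4]))]
```

```bash
python3 - <<'E'
import cv2
a=cv2.imread('pics/top0.png')
from h import *
d=shot('top')
print([w2px(d,p) for p in ([508,-217,60],[582,-55,48],[606,136,10])])
E
```

```text
[array([402.81719262, 251.58963494]), array([333.01675444, 222.30717328]), array([255.55968741, 216.66436111])]
```

View pics/top0.png

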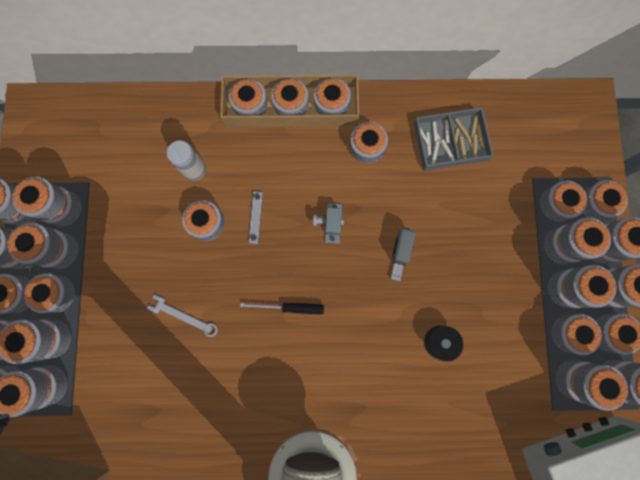

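View pics/side0.png

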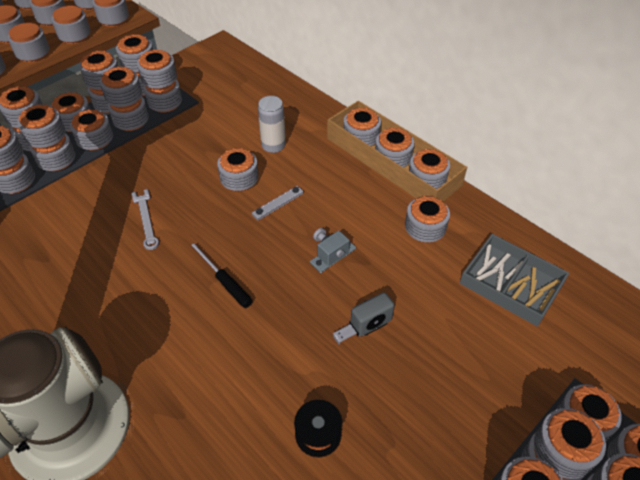

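The top picture shows the tape at (403,246) with its blade pointing down-left to about (397,272). The stop is at (333,222) with its screw facing left, the bar runs vertically at (255,217), and the near stator is at (203,218). The side view agrees. Next I'll look at enlarged crops for edges.

```bash
python3 - <<'E'
import cv2,numpy as np
t=cv2.imread('pics/top0.png');s=cv2.imread('pics/side0.png')
r=lambda im,x,y,w,h,k:cv2.resize(im[y:y+h,x:x+w],None,fx=k,fy=k,interpolation=cv2.INTER_CUBIC)
a=r(t,240,185,120,70,5)   # 600x350 bar+stop
b=r(t,380,220,40,70,5)    # 200x350
c=r(s,245,180,120,50*2,2.5) # 300x250
d=r(s,325,285,80,62,4); e=np.zeros((250,800,3),np.uint8)
e[:250,:300]=c[:250]; e[:248,310:630]=d
cv2.imwrite('pics/c1.png',np.vstack([np.hstack([a,b]),e]))
E
```

```text
(no output)
```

View pics/c1.png

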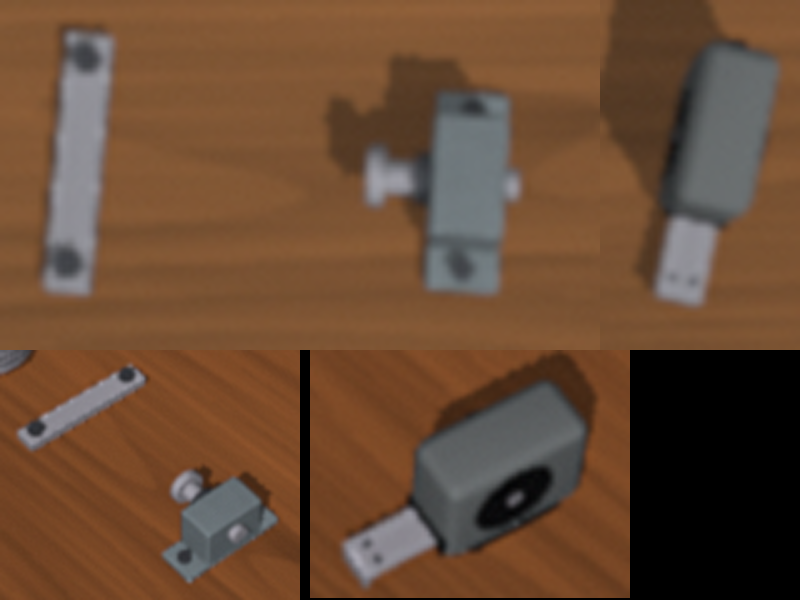

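```bash
python3 - <<'E'
from h import *
np.set_printoptions(precision=1,suppress=True)
T=shot('top');S=shot('side')
f=lambda x0,y0,k,ox,oy:(lambda x,y:(x0+(x-ox+.5)/k-.5,y0+(y-oy+.5)/k-.5))
A=f(240,185,5,0,0);B=f(380,220,5,600,0);C=f(245,180,2.5,0,350);D=f(325,285,4,310,350)
def p(n,d,F,z,pts):
    w=np.array([px2w(d,*F(*q),z) for q in pts]); print(n,w[:,:2].tolist() and w[:,:2].round(1).tolist(),'mean',w.mean(0)[:2])
    return w
w=p('bar T',T,A,10,[(65,32),(113,33),(91,294),(42,291)])
e=(w[0]+w[1]-w[2]-w[3]);print('dir',np.degrees(np.arctan2(e[1],e[0])),np.linalg.norm(e)/2)
w=p('bolts T',T,A,16,[(87,57),(66,261)]);e=w[0]-w[1];print(np.degrees(np.arctan2(e[1],e[0])),np.linalg.norm(e))
w=p('bolts S',S,C,16,[(127,373),(36,427)]);e=w[0]-w[1];print(np.degrees(np.arctan2(e[1],e[0])),np.linalg.norm(e))
w=p('stop T',T,A,48,[(436,97),(508,97),(500,240),(428,238)])
e=(w[0]+w[1]-w[2]-w[3]);print('dir',np.degrees(np.arctan2(e[1],e[0])),np.linalg.norm(e)/2)
p('screwface T',T,A,37,[(366,178)])
p('screwface S',S,C,30,[(182,487)])
p('stop S',S,C,48,[(183,514),(238,478),(262,498),(208,530)])
w=p('blade T',T,B,14,[(655,294),(703,304),(668,216),(718,224)])
e=w[0]+w[1]-w[2]-w[3];print('dir',np.degrees(np.arctan2(e[1],e[0])),np.linalg.norm(e)/2)
w=p('case T',T,B,62,[(712,45),(778,57),(745,220),(690,212)])
w=p('blade S',S,D,14,[(342,545),(366,576),(412,511),(438,545)])
e=w[0]+w[1]-w[2]-w[3];print('dir',np.degrees(np.arctan2(e[1],e[0])),np.linalg.norm(e)/2)
w=p('case S',S,D,62,[(415,450),(547,382),(585,428),(450,468)])
E
```

```text
bar T [[671.7, 144.3], [670.9, 120.3], [538.9, 129.6], [540.6, 153.6]] mean [605.5 137. ]
dir -4.035317075040178 131.90197058329247
bolts T [[657.1, 132.3], [554.4, 141.1]] mean [605.8 136.7]
-4.943891181782078 103.09624491527407
bolts S [[656.7, 131.9], [553.2, 139.5]] mean [605.  135.7]
-4.248391187141224 103.77339760392097
stop T [[627.1, -40.7], [626.7, -75.3], [556.8, -70.3], [558.2, -36.1]] mean [592.2 -55.6]
dir -3.957943251638545 69.53371401413942
screwface T [[589.9, -6.5]] mean [589.9  -6.5]
screwface S [[589.3, -9.2]] mean [589.3  -9.2]
stop S [[559.2, -41.1], [619.1, -45.6], [617.8, -74.6], [562.1, -67.2]] mean [589.5 -57.1]
blade T [[449.2, -192.9], [444.1, -215.9], [487.0, -200.5], [482.8, -224.7]] mean [ 465.8 -208.5]
dir 167.8999311521903 39.102234014181576
case T [[562.3, -216.9], [556.2, -247.7], [479.4, -229.0], [483.5, -203.6]] mean [ 520.4 -224.3]
blade S [[448.7, -193.8], [444.9, -213.4], [485.8, -204.1], [481.2, -225.5]] mean [ 465.1 -209.2]
dir 162.97051559392935 38.391514443777915
case S [[488.0, -201.1], [560.2, -218.6], [553.5, -248.2], [492.4, -219.1]] mean [ 523.5 -221.8]
```

```bash
cat >> h.py <<'E'
def plan(pos,head,tilt0=True):
    """jog numbers to get TCP to pos, tool y down, tool z heading 'head' deg"""
    s=arm.read_state(); Q=rot(s['ee_rot']); p=np.array(s['position'])
    h=np.radians(head); z=np.array([np.cos(h),np.sin(h),0]); y=np.array([0,0,-1.]); x=np.cross(y,z)
    G=R.from_matrix(np.c_[x,y,z])
    print('t',round(s['clock'],2),'pos',p,'zhead',np.degrees(np.arctan2(*Q.as_matrix()[[1,0],2])),'ydir',Q.as_matrix()[:,1],'w',round(s['gripper_width'],1),'F',s['contact_force'])
    print(' trans',Q.inv().apply(np.array(pos)-p)/50,'rot',np.degrees((Q.inv()*G).as_rotvec())/8,'j',s['joints'])
np.set_printoptions(precision=3,suppress=True)
E
python3 - <<'E'
from h import *
for h in (75.6,255.6): plan([523.6,-223.5,150],h)
E
```

```text
t 1.25 pos [197.039 593.099 231.306] zhead -108.38011223052808 ydir [-0.  0. -1.] w 85.3 F [-0.224  0.237  0.275]
 trans [-11.348   1.626  13.439] rot [-0.    22.002 -0.   ] j [ 1.509  0.385  0.008 -0.    -1.194 -0.259]
t 1.25 pos [197.039 593.099 231.306] zhead -108.38011223052808 ydir [-0.  0. -1.] w 85.3 F [-0.224  0.237  0.275]
 trans [-11.348   1.626  13.439] rot [-0.    -0.498  0.   ] j [ 1.509  0.385  0.008 -0.    -1.194 -0.259]
```

Emit:
jog_arm(translation=[[-0.2,0,0.24],[-0.6,0,0.7],[-1.1,0,1.3],[-1.65,0,1.95],[-2.2,0,2.6],[-2.75,0,3.25],[-3.3,0,3.9],[-3.85,0,4.55],[-4.4,0,5.2],[-4.95,0,5.85],[-5.5,0,6.5],[-6.05,0,7.15],[-6.6,0,7.8],[-7.15,0,8.45],[-7.7,0,9.1],[-8.25,0,9.75],[-8.8,0,10.4],[-9.35,0,11.05],[-9.9,0,11.7],[-10.4,0,12.3]], rot=[[0,0,0],[0,0,0],[0,0,0],[0,0,0],[0,0,0],[0,-0.1,0],[0,-0.1,0],[0,-0.1,0],[0,-0.2,0],[0,-0.2,0],[0,-0.2,0],[0,-0.3,0],[0,-0.3,0],[0,-0.3,0],[0,-0.4,0],[0,-0.4,0],[0,-0.4,0],[0,-0.5,0],[0,-0.5,0],[0,-0.5,0]], gripper=[1,1,1,1,1,1,1,1,1,1,1,1,1,1,1,1,1,1,1,1])

```text
clock: 3.25
position: [497.1, -156.5, 231.5]
ee_rot: [-0.089, -0.702, 0.702, 0.088]
contact_force: [0.9, 0.8, -0.2]
gripper_width: 85.3
```

```bash
python3 - <<'E'
from h import *
plan([523.6,-223.5,110],255.6)
E
```

```text
t 3.25 pos [ 497.122 -156.518  231.48 ] zhead -104.41174631269894 ydir [ 0.001 -0.    -1.   ] w 85.3 F [ 0.875  0.793 -0.168]
 trans [-0.845  2.43   1.166] rot [ 0.    -0.001 -0.005] j [ 0.007  0.208 -0.244  0.    -1.118  1.313]
```

Emit:
jog_arm(translation=[[-0.15,0.2,0.2],[-0.35,0.6,0.5],[-0.6,1.0,0.85],[-0.8,1.4,1.1],[-0.845,1.7,1.166],[-0.845,2.0,1.166],[-0.845,2.2,1.166],[-0.845,2.2,1.166]], rot=[[0,0,0],[0,0,0],[0,0,0],[0,0,0],[0,0,0],[0,0,0],[0,0,0],[0,0,0]], gripper=[1,1,1,1,1,1,1,1])

```text
clock: 4.05
position: [522.4, -222.9, 119.8]
ee_rot: [0.088, 0.702, -0.701, -0.09]
contact_force: [0.7, -0.5, 0.8]
gripper_width: 85.7
```

```bash
python3 - <<'E'
from h import *
plan([523.6,-223.5,14],255.6)
S=shot('side','s1.png');T=shot('top')
cv2.imwrite('pics/c2.png',np.hstack([cv2.resize(S['frame'][240:390,300:430],None,fx=3,fy=3,interpolation=cv2.INTER_CUBIC),cv2.resize(T['frame'][190:340,345:475],None,fx=3,fy=3,interpolation=cv2.INTER_CUBIC)])[:,:,::-1])
E
```

```text
t 4.05 pos [ 522.422 -222.854  119.85 ] zhead -104.40353115527527 ydir [-0.003  0.001 -1.   ] w 85.7 F [ 0.741 -0.535  0.842]
 trans [-0.033  2.117  0.007] rot [-0.    -0.     0.022] j [-0.118  0.395 -0.282 -0.    -0.896  1.438]
```

View pics/c2.png

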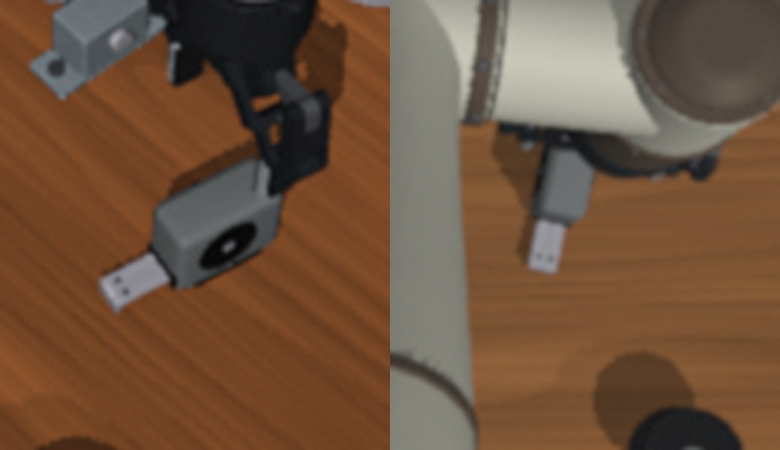

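The side view has the near finger ahead of the case, at about (295,150), and the jaws straddle the tape. Nothing looks wrong, so I'll descend and close.

Emit:
jog_arm(translation=[[-0.01,0.25,0],[-0.02,0.6,0],[-0.033,1.0,0.007],[-0.033,1.4,0.007],[-0.033,1.7,0.007],[-0.033,1.9,0.007],[-0.033,2.05,0.007],[-0.033,2.117,0.007],[-0.033,2.117,0.007]], rot=[[0,0,0.02],[0,0,0.02],[0,0,0.02],[0,0,0.02],[0,0,0.02],[0,0,0.02],[0,0,0.02],[0,0,0.02],[0,0,0.02]], gripper=[1,1,1,1,1,1,1,1,1])

```text
clock: 5.05
position: [525.7, -224.0, 16.2]
ee_rot: [-0.09, -0.701, 0.702, 0.087]
contact_force: [-0.3, -0.3, -0.3]
gripper_width: 85.4
```

Emit:
jog_arm(translation=[[0,0,0],[0,0,0],[0,0,0],[0,0,0],[0,0,0],[0,0,0],[0,0,0],[0,0,0]], rot=[[0,0,0],[0,0,0],[0,0,0],[0,0,0],[0,0,0],[0,0,0],[0,0,0],[0,0,0]], gripper=[0.75,0.65,0.55,0.45,0.35,0.2,0.2,0.2])

```text
clock: 5.85
position: [526.2, -223.9, 16.8]
ee_rot: [-0.09, -0.701, 0.702, 0.086]
contact_force: [-0.4, 4.1, 5.4]
gripper_width: 37.3
```

```bash
python3 - <<'E'
from h import *
plan([523.6,-223.5,50],255.6)
E
```

```text
t 5.85 pos [ 526.184 -223.861   16.802] zhead -104.34589379741533 ydir [ 0.005 -0.001 -1.   ] w 37.3 F [-0.41   4.078  5.386]
 trans [ 0.048 -0.664  0.006] rot [ 0.     0.007 -0.038] j [-0.119  0.534 -0.373  0.001 -0.658  1.438]
```

Emit:
jog_arm(translation=[[0,-0.1,0],[0,-0.3,0],[0,-0.7,0],[0,-1.2,0],[0,-1.7,0],[0,-2.1,0],[0,-2.1,0]], rot=[[0,0,-0.04],[0,0,-0.04],[0,0,-0.04],[0,0,-0.04],[0,0,-0.04],[0,0,-0.04],[0,0,-0.04]], gripper=[0.2,0.2,0.2,0.2,0.2,0.2,0.2])

```text
clock: 6.55
position: [527.2, -224.3, 124.8]
ee_rot: [-0.09, -0.701, 0.702, 0.086]
contact_force: [0.6, -0.1, -4.2]
gripper_width: 37.4
```

```bash
python3 - <<'E'
from h import *
plan([600.8,76.1,120],175.6)
E
```

```text
t 6.55 pos [ 527.198 -224.291  124.774] zhead -104.33349084530627 ydir [ 0.006 -0.001 -1.   ] w 37.4 F [ 0.603 -0.059 -4.179]
 trans [ 0.062  0.096 -6.185] rot [ 0.03  10.008 -0.034] j [-0.119  0.393 -0.272  0.001 -0.901  1.439]
```

Emit:
jog_arm(translation=[[0,0,-0.15],[0,0,-0.4],[0,0,-0.8],[0,0,-1.2],[0,0,-1.7],[0,0,-2.2],[0,0,-2.7],[0,0,-3.2],[0,0,-3.7],[0,0,-4.2],[0,0,-4.7],[0.06,0,-5.15],[0.06,0,-5.55],[0.06,0,-5.85],[0.06,0,-6.05],[0.06,0,-6.15],[0.06,0,-6.185],[0.06,0,-6.185]], rot=[[0,0.2,0],[0,0.6,0],[0,1.2,0],[0,1.8,0],[0,2.5,0],[0,3.2,0],[0,4.0,0],[0,4.8,0],[0,5.6,0],[0,6.4,0],[0,7.2,0],[0,8,0],[0,8.7,0],[0,9.3,0],[0,9.7,0],[0,9.9,0],[0.03,10,-0.03],[0.03,10,-0.03]], gripper=[0.2,0.2,0.2,0.2,0.2,0.2,0.2,0.2,0.2,0.2,0.2,0.2,0.2,0.2,0.2,0.2,0.2,0.2])

```text
clock: 8.35
position: [600.2, 75.8, 123.4]
ee_rot: [-0.518, -0.48, 0.482, 0.519]
contact_force: [0.0, -0.9, -5.0]
gripper_width: 37.2
```

```bash
python3 - <<'E'
from h import *
plan([600.8,76.1,40],175.6)
S=shot('side','s2.png');T=shot('top','t2.png')
for n,d in(('side',S),('top',T)):
  for t in('tape','hook'): print(n,t,[(round(r['score'],2),world(d,r['centre'])) for r in spotter.look_for(n,t)[:1]])
cv2.imwrite('pics/c3.png',np.hstack([cv2.resize(S['frame'][150:300,220:350],None,fx=3,fy=3,interpolation=cv2.INTER_CUBIC),cv2.resize(T['frame'][150:300,220:350],None,fx=3,fy=3,interpolation=cv2.INTER_CUBIC)])[:,:,::-1])
E
```

```text
t 8.35 pos [600.2    75.849 123.403] zhead 175.66210181913152 ydir [-0.002 -0.001 -1.   ] w 37.2 F [ 0.041 -0.85  -4.993]
 trans [ 0.008  1.668 -0.015] rot [-0.016  0.008 -0.009] j [ 0.393  0.446 -0.185  0.    -0.942 -0.469]
side tape [(0.96, array([586.883,  47.478, 156.326]))]
side hook []
top tape [(0.7, array([592.488,  56.753, 144.847]))]
top hook []
```

View pics/c3.png

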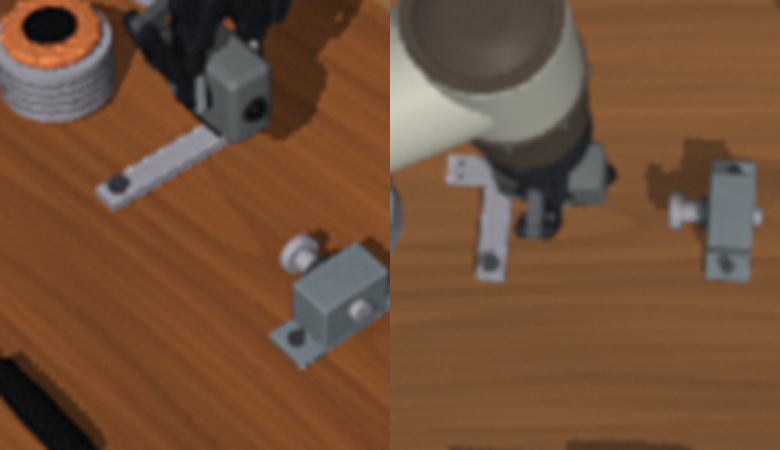

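Top view: the blade tip (crop (446,170)) overhangs the bar's far edge (crop x≈480), level with the middle of the bar. The case back with its lock button, at (610,172), faces the screw. I'll lower to just above the bar and re-check.

Emit:
jog_arm(translation=[[0,0.15,0],[0,0.4,0],[0,0.8,0],[0,1.2,0],[0,1.5,0],[0.01,1.65,-0.01],[0.01,1.7,-0.015],[0.01,1.7,-0.015]], rot=[[0,0,0],[0,0,0],[0,0,0],[0,0,0],[0,0,0],[0,0,0],[0,0,0],[0,0,0]], gripper=[0.2,0.2,0.2,0.2,0.2,0.2,0.2,0.2])

```text
clock: 9.45
position: [601.7, 76.1, 39.5]
ee_rot: [0.519, 0.481, -0.481, -0.518]
contact_force: [-0.5, -0.3, -4.0]
gripper_width: 37.5
```

```bash
python3 - <<'E'
from h import *
plan([600.8,76.1,17],175.6)
T=shot('top','t3.png');S=shot('side','s3.png')
cv2.imwrite('pics/c4.png',np.hstack([cv2.resize(S['frame'][160:270,240:350],None,fx=3.6,fy=5,interpolation=cv2.INTER_CUBIC),cv2.resize(T['frame'][170:280,225:305],None,fx=5,fy=5,interpolation=cv2.INTER_CUBIC)])[:,:,::-1])
E
```

```text
t 9.45 pos [601.668  76.087  39.492] zhead 175.6538592002172 ydir [-0.    -0.001 -1.   ] w 37.5 F [-0.453 -0.345 -4.003]
 trans [-0.001  0.45   0.017] rot [ 0.     0.007 -0.005] j [ 0.393  0.548 -0.263  0.001 -0.761 -0.469]
```

View pics/c4.png

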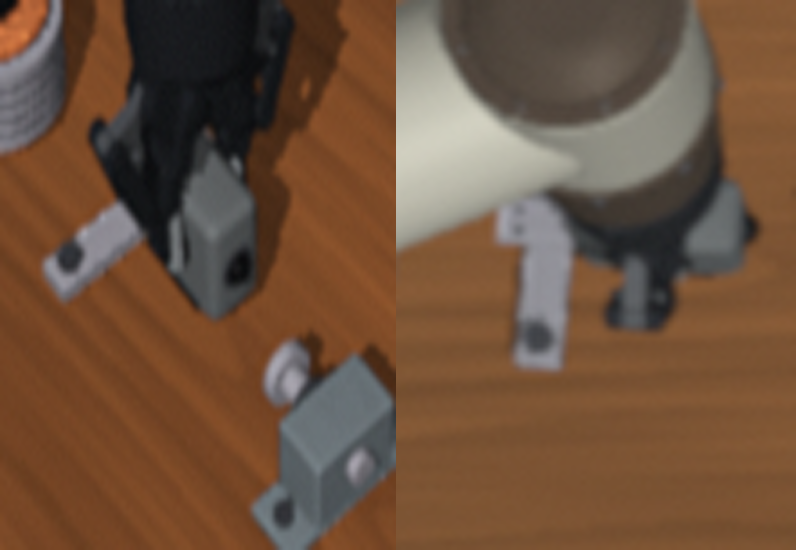

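```bash
python3 - <<'E'
from h import *
T=shot('top')
B=lambda x,y:(225+(x-396+.5)/5-.5,170+(y+.5)/5-.5)
d=np.array([np.cos(np.radians(85.6)),np.sin(np.radians(85.6))]);n=np.array([d[1],-d[0]]);bc=np.array([605.4,136.5])
for pt,z in(((498,200),36.5),((496,242),36.5),((498,221),36.5),((513,365),10)):
    w=px2w(T,*B(*pt),z)[:2];print(w,(w-bc)@d,(w-bc)@n)
E
```

```text
[618.062 157.859] 22.26758504327169 10.986177281378968
[597.255 158.455] 21.26496153421306 -9.805798759235802
[607.637 157.673] 21.28216253967229 0.6060149512696094
[541.124 153.642] 12.160497963226685 -65.40158089354343
```

Emit:
jog_arm(translation=[[0,0.08,0],[0,0.18,0],[0,0.28,0],[0,0.36,0],[0,0.42,0],[0,0.44,0],[0,0.44,0]], rot=[[0,0,0],[0,0,0],[0,0,0],[0,0,0],[0,0,0],[0,0,0],[0,0,0]], gripper=[0.2,0.2,0.2,0.2,0.2,0.2,0.2])

```text
clock: 10.3
position: [602.2, 76.2, 18.3]
ee_rot: [0.519, 0.481, -0.48, -0.518]
contact_force: [0.6, 0.5, -3.4]
gripper_width: 37.4
```

Emit:
jog_arm(translation=[[0,0.015,0],[0,0.03,0],[0,0.03,0]], rot=[[0,0,0],[0,0,0],[0,0,0]], gripper=[0.2,0.2,0.2])

```text
clock: 10.6
position: [602.3, 76.3, 17.0]
ee_rot: [0.519, 0.481, -0.48, -0.518]
contact_force: [0.0, 0.7, -3.6]
gripper_width: 37.4
```

```bash
python3 - <<'E'
from h import *
plan([600.8,76.1,17],175.6)
E
```

```text
t 10.6 pos [602.289  76.307  17.043] zhead 175.66169078895632 ydir [ 0.002  0.    -1.   ] w 37.4 F [ 0.017  0.706 -3.612]
 trans [-0.006  0.001  0.029] rot [0.013 0.008 0.001] j [ 0.393  0.579 -0.279  0.001 -0.712 -0.469]
```

Emit:
jog_arm(translation=[[-0.03,0,0],[-0.08,0,0],[-0.13,0,0.01],[-0.18,0,0.02],[-0.23,0,0.02],[-0.28,0,0.02],[-0.3,0,0.02],[-0.3,0,0.02]], rot=[[0,0,0],[0,0,0],[0,0,0],[0,0,0],[0,0,0],[0,0,0],[0,0,0],[0,0,0]], gripper=[0.2,0.2,0.2,0.2,0.2,0.2,0.2,0.2])

```text
clock: 11.4
position: [600.7, 62.1, 17.1]
ee_rot: [0.519, 0.482, -0.48, -0.518]
contact_force: [1.5, 5.4, -5.7]
gripper_width: 37.4
```

```bash
python3 - <<'E'
from h import *
plan([600.8,76.1,17],175.6)
T=shot('top','t5.png');S=shot('side','s5.png')
cv2.imwrite('pics/c5.png',np.hstack([cv2.resize(S['frame'][160:270,240:350],None,fx=3.6,fy=5,interpolation=cv2.INTER_CUBIC),cv2.resize(T['frame'][170:280,225:305],None,fx=5,fy=5,interpolation=cv2.INTER_CUBIC)])[:,:,::-1])
E
```

```text
t 11.4 pos [600.695  62.085  17.071] zhead 175.6682534997334 ydir [ 0.003  0.001 -1.   ] w 37.4 F [ 1.471  5.421 -5.748]
 trans [0.28  0.002 0.019] rot [0.023 0.009 0.008] j [ 0.371  0.574 -0.288  0.001 -0.705 -0.447]
```

View pics/c5.png

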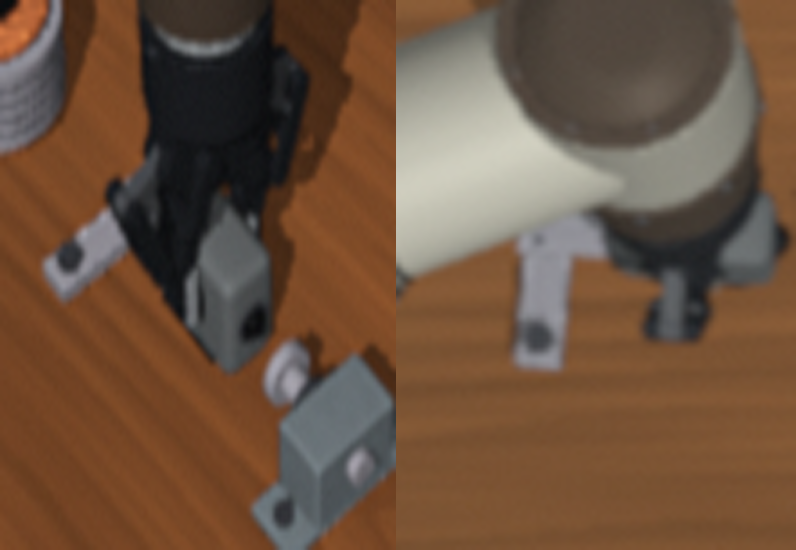

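Hooked: the tip (517,235) sits flush at the bar's far edge and there is about 5 N of spring pull. I'll keep backing off slowly.

Emit:
jog_arm(translation=[[-0.03,0,0],[-0.08,0,0],[-0.14,0,0],[-0.2,0,0],[-0.26,0,0],[-0.32,0,0],[-0.36,0,0],[-0.38,0,0],[-0.38,0,0]], rot=[[0,0,0],[0,0,0],[0,0,0],[0,0,0],[0,0,0],[0,0,0],[0,0,0],[0,0,0],[0,0,0]], gripper=[0.2,0.2,0.2,0.2,0.2,0.2,0.2,0.2,0.2])

```text
clock: 12.4
position: [599.3, 43.2, 17.0]
ee_rot: [0.519, 0.482, -0.48, -0.518]
contact_force: [0.9, 4.4, -5.1]
gripper_width: 37.5
```

Emit:
jog_arm(translation=[[-0.02,0,0],[-0.04,0,0],[-0.06,0,0],[-0.06,0,0]], rot=[[0,0,0],[0,0,0],[0,0,0],[0,0,0]], gripper=[0.2,0.2,0.2,0.2])

```text
clock: 12.8
position: [599.1, 40.5, 17.0]
ee_rot: [0.519, 0.482, -0.48, -0.518]
contact_force: [1.0, 5.2, -4.3]
gripper_width: 37.6
```

Emit:
jog_arm(translation=[[-0.02,0,0],[-0.04,0,0],[-0.04,0,0]], rot=[[0,0,0],[0,0,0],[0,0,0]], gripper=[0.2,0.2,0.2])

```text
clock: 13.1
position: [599.0, 38.9, 17.1]
ee_rot: [0.519, 0.482, -0.48, -0.518]
contact_force: [-0.5, 6.1, -4.7]
gripper_width: 37.4
```

Emit:
jog_arm(translation=[[-0.02,0,0],[-0.04,0,0],[-0.04,0,0]], rot=[[0,0,0],[0,0,0],[0,0,0]], gripper=[0.2,0.2,0.2])

```text
clock: 13.4
position: [599.0, 38.2, 17.1]
ee_rot: [0.519, 0.483, -0.479, -0.518]
contact_force: [0.5, 8.8, -5.0]
gripper_width: 37.3
```

Emit:
jog_arm(translation=[[-0.02,0,0],[-0.04,0,0],[-0.04,0,0]], rot=[[0,0,0],[0,0,0],[0,0,0]], gripper=[0.2,0.2,0.2])

```text
clock: 13.7
position: [599.0, 37.5, 17.2]
ee_rot: [0.518, 0.484, -0.479, -0.518]
contact_force: [-1.3, 9.7, -5.7]
gripper_width: 37.5
```

Emit:
jog_arm(translation=[[-0.02,0,0],[-0.03,0,0],[-0.03,0,0]], rot=[[0,0,0],[0,0,0],[0,0,0]], gripper=[0.2,0.2,0.2])

```text
clock: 14.0
position: [599.0, 37.3, 17.2]
ee_rot: [-0.518, -0.484, 0.478, 0.518]
contact_force: [-0.0, 9.6, -5.7]
gripper_width: 37.1
```

Emit:
jog_arm(translation=[[-0.03,0,0],[-0.06,0,0],[-0.08,0,0],[-0.08,0,0]], rot=[[0,0,0],[0,0,0],[0,0,0],[0,0,0]], gripper=[0.2,0.2,0.2,0.2])

```text
clock: 14.4
position: [598.8, 35.1, 17.3]
ee_rot: [-0.518, -0.485, 0.478, 0.518]
contact_force: [-0.0, 9.7, -4.4]
gripper_width: 37.2
```

```bash
python3 - <<'E'
from h import *
plan([600.8,76.1,17],175.6)
E
```

```text
t 14.4 pos [598.835  35.069  17.285] zhead 175.77236102392652 ydir [ 0.007  0.008 -1.   ] w 37.2 F [-0.042  9.734 -4.359]
 trans [0.821 0.012 0.021] rot [0.045 0.022 0.058] j [ 0.326  0.567 -0.299 -0.008 -0.696 -0.393]
```

Emit:
jog_arm(translation=[[-0.03,0,0],[-0.05,0,0],[-0.06,0,0],[-0.06,0,0]], rot=[[0.04,0,0.06],[0.04,0,0.06],[0.04,0,0.06],[0.04,0,0.06]], gripper=[0.2,0.2,0.2,0.2])

```text
clock: 14.8
position: [598.9, 33.6, 17.5]
ee_rot: [0.518, 0.482, -0.481, -0.518]
contact_force: [0.3, 9.4, -4.7]
gripper_width: 37.5
```

Emit:
jog_arm(translation=[[-0.03,0,0],[-0.05,0,0],[-0.06,0,0],[-0.06,0,0]], rot=[[0,0,0],[0,0,0],[0,0,0],[0,0,0]], gripper=[0.2,0.2,0.2,0.2])

```text
clock: 15.2
position: [598.9, 32.4, 17.5]
ee_rot: [-0.518, -0.483, 0.48, 0.518]
contact_force: [-0.2, 10.6, -5.0]
gripper_width: 37.6
```

Emit:
jog_arm(translation=[[-0.03,0,0],[-0.05,0,0],[-0.07,0,0],[-0.07,0,0]], rot=[[0,0,0],[0,0,0],[0,0,0],[0,0,0]], gripper=[0.2,0.2,0.2,0.2])

```text
clock: 15.6
position: [598.9, 32.0, 17.5]
ee_rot: [-0.517, -0.485, 0.479, 0.518]
contact_force: [-1.5, 14.8, -4.3]
gripper_width: 37.5
```

```bash
python3 - <<'E'
from h import *
plan([600.8,76.1,17],175.6)
E
```

```text
t 15.6 pos [598.916  31.993  17.476] zhead 175.8851431258477 ydir [ 0.005  0.007 -1.   ] w 37.5 F [-1.533 14.777 -4.316]
 trans [0.882 0.016 0.026] rot [0.031 0.036 0.05 ] j [ 0.321  0.568 -0.297 -0.008 -0.699 -0.387]
```

Emit:
jog_arm(translation=[[-0.04,0,0],[-0.08,0,0],[-0.1,0,0],[-0.1,0,0]], rot=[[0,0,0],[0,0,0],[0,0,0],[0,0,0]], gripper=[0.2,0.2,0.2,0.2])

```text
clock: 16.0
position: [599.0, 31.5, 17.7]
ee_rot: [-0.516, -0.487, 0.477, 0.519]
contact_force: [-2.9, 21.5, -3.5]
gripper_width: 37.3
```

```bash
python3 - <<'E'
from h import *
plan([600.8,76.1,17],175.6)
T=shot('top','t6.png');S=shot('side','s6.png')
cv2.imwrite('pics/c6.png',np.hstack([cv2.resize(S['frame'][180:290,240:350],None,fx=3.6,fy=5,interpolation=cv2.INTER_CUBIC),cv2.resize(T['frame'][170:280,235:315],None,fx=5,fy=5,interpolation=cv2.INTER_CUBIC)])[:,:,::-1])
E
```

```text
t 16.0 pos [599.006  31.538  17.674] zhead 175.90535965273247 ydir [ 0.007  0.012 -1.   ] w 37.3 F [-2.919 21.509 -3.519]
 trans [0.891 0.024 0.028] rot [0.046 0.038 0.087] j [ 0.318  0.566 -0.297 -0.014 -0.697 -0.379]
```

View pics/c6.png

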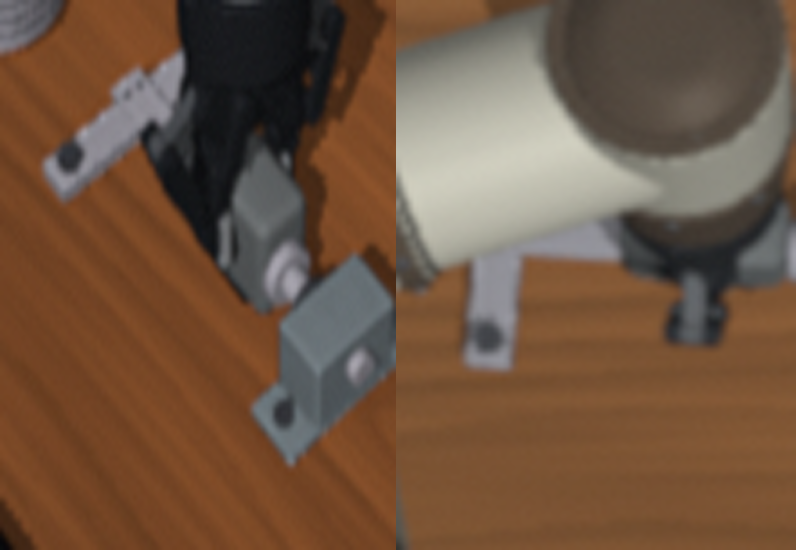

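The screw head is pressed flush on the case back (crop (285,270)) and the tab is still over the bar's edge (crop (128,85)). The force rose steeply to 21 N, so the button is seated. Next I'll ease off until the teeth catch, and set the sole down.

Emit:
jog_arm(translation=[[0,0,0],[0.01,0.01,0],[0.02,0.02,0],[0.02,0.02,0]], rot=[[0.02,0.02,0.04],[0.05,0.04,0.09],[0.05,0.04,0.09],[0.05,0.04,0.09]], gripper=[0.2,0.2,0.2,0.2])

```text
clock: 16.5
position: [599.2, 32.6, 17.1]
ee_rot: [0.519, 0.48, -0.481, -0.519]
contact_force: [-1.1, 6.2, -1.1]
gripper_width: 37.7
```

Emit:
jog_arm(translation=[[0.01,0.01,0],[0.02,0.02,0],[0.02,0.02,0]], rot=[[0,0,0],[0,0,0],[0,0,0]], gripper=[0.2,0.2,0.2])

```text
clock: 16.8
position: [599.3, 32.8, 16.9]
ee_rot: [0.519, 0.48, -0.481, -0.519]
contact_force: [-3.1, 1.5, 5.0]
gripper_width: 37.6
```

```bash
python3 - <<'E'
from h import *
plan([600.8,76.1,17],175.6)
E
```

```text
t 16.8 pos [599.276  32.829  16.925] zhead 175.58759435085503 ydir [-0.    -0.001 -1.   ] w 37.6 F [-3.075  1.507  5.01 ]
 trans [ 0.865 -0.002  0.036] rot [-0.001 -0.002 -0.007] j [ 0.325  0.571 -0.295  0.001 -0.705 -0.403]
```

Emit:
jog_arm(translation=[[0.01,-0.01,0],[0.02,-0.01,0],[0.03,-0.01,0],[0.03,-0.01,0]], rot=[[0,0,0],[0,0,0],[0,0,0],[0,0,0]], gripper=[0.2,0.2,0.2,0.2])

```text
clock: 17.2
position: [599.0, 33.8, 16.9]
ee_rot: [0.519, 0.48, -0.481, -0.519]
contact_force: [0.1, -0.9, -3.4]
gripper_width: 37.4
```

```bash
python3 - <<'E'
from h import *
plan([600.8,76.1,17],175.6)
E
```

```text
t 17.2 pos [599.046  33.765  16.915] zhead 175.56635985064113 ydir [-0.001 -0.002 -1.   ] w 37.4 F [ 0.052 -0.946 -3.366]
 trans [ 0.847 -0.003  0.03 ] rot [-0.009 -0.004 -0.012] j [ 0.326  0.571 -0.295  0.002 -0.706 -0.405]
```

Emit:
jog_arm(translation=[[-0.01,0.005,0],[-0.015,0.01,0],[-0.015,0.015,0],[-0.015,0.015,0]], rot=[[0,0,0],[0,0,0],[0,0,0],[0,0,0]], gripper=[0.2,0.2,0.2,0.2])

```text
clock: 17.6
position: [599.2, 33.5, 16.9]
ee_rot: [0.519, 0.48, -0.481, -0.519]
contact_force: [-3.5, 3.9, 4.2]
gripper_width: 37.3
```

```bash
python3 - <<'E'
from h import *
plan([600.8,76.1,17],175.6)
E
```

```text
t 17.6 pos [599.217  33.479  16.852] zhead 175.58223432310714 ydir [-0.001 -0.001 -1.   ] w 37.3 F [-3.546  3.878  4.185]
 trans [ 0.852 -0.004  0.034] rot [-0.003 -0.002 -0.009] j [ 0.326  0.571 -0.295  0.001 -0.705 -0.404]
```

Emit:
jog_arm(translation=[[0,0,0],[0,0,0],[0,0,0],[0,0,0],[0,0,0],[0,0,0],[0,0,0],[0,0,0],[0,0,0],[0,0,0]], rot=[[0,0,0],[0,0,0],[0,0,0],[0,0,0],[0,0,0],[0,0,0],[0,0,0],[0,0,0],[0,0,0],[0,0,0]], gripper=[0.45,0.48,0.52,0.58,0.65,0.75,0.85,0.95,1,1])

```text
clock: 18.6
position: [599.3, 33.5, 16.9]
ee_rot: [0.519, 0.48, -0.481, -0.519]
contact_force: [0.7, 0.3, 0.1]
gripper_width: 85.4
```

Emit:
jog_arm(translation=[[0,-0.1,0],[0,-0.3,0],[0,-0.6,0],[0,-1.0,0],[0,-1.5,0],[0,-2.0,0],[0,-2.6,0],[0,-3.2,0],[-0.3,-3.7,0],[-0.9,-4.0,0],[-1.6,-4.0,0],[-2.4,-4.0,0],[-3.2,-4.0,0.3],[-4.0,-4.0,0.6],[-4.8,-4.0,0.9],[-5.4,-4.0,1.1],[-5.8,-4.0,1.2],[-6.0,-4.0,1.2],[-6.0,-4.0,1.2],[-6.0,-4.0,1.2]], rot=[[0,0,0],[0,0,0],[0,0,0],[0,0,0],[0,0,0],[0,0,0],[0,0,0],[0,0,0],[0,0,0],[0,0,0],[0,0,0],[0,0,0],[0,0,0],[0,0,0],[0,0,0],[0,0,0],[0,0,0],[0,0,0],[0,0,0],[0,0,0]], gripper=[1,1,1,1,1,1,1,1,1,1,1,1,1,1,1,1,1,1,1,1])

```text
clock: 20.6
position: [516.8, -260.3, 217.5]
ee_rot: [0.519, 0.48, -0.481, -0.519]
contact_force: [0.3, 0.4, -0.9]
gripper_width: 85.7
```

```bash
python3 - <<'E'
from h import *
plan([600.8,76.1,17],175.6)
T=shot('top','t7.png');S=shot('side','s7.png')
cv2.imwrite('pics/c7.png',np.hstack([cv2.resize(S['frame'][170:290,230:350],None,fx=3.33,fy=5,interpolation=cv2.INTER_CUBIC),cv2.resize(T['frame'][170:290,245:345],None,fx=4,fy=5,interpolation=cv2.INTER_CUBIC)])[:,:,::-1])
E
```

```text
t 20.6 pos [ 516.786 -260.253  217.533] zhead 175.60185578255133 ydir [-0.    -0.001 -1.   ] w 85.7 F [ 0.324  0.433 -0.936]
 trans [ 6.84   4.003 -1.159] rot [ 0.     0.    -0.008] j [-0.186  0.316 -0.131  0.001 -1.123  0.109]
```

View pics/c7.png

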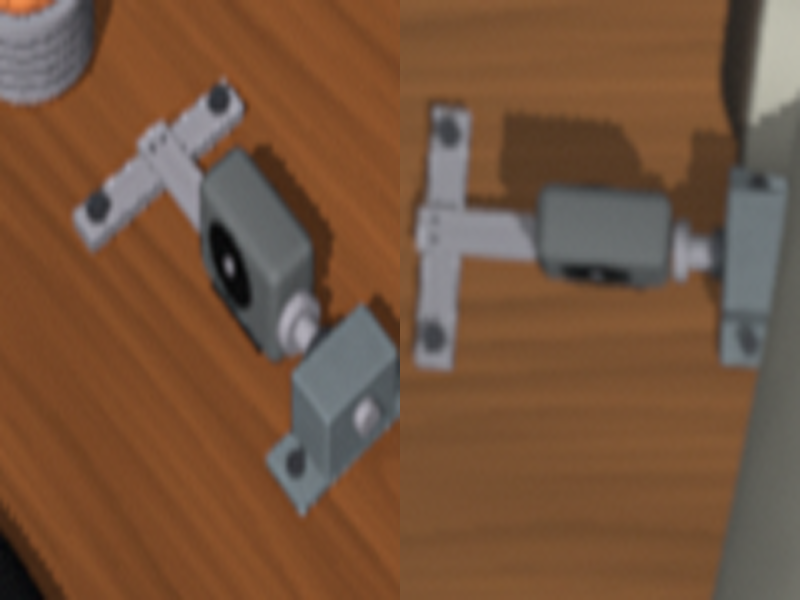

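The tape stands upright between bar and screw, with the tab over the far edge (418,228). The blade is still drawn out and the case back is just off the screw head (680,250). The arm is clear, so I'll hand in.

```bash
python3 -c "
from h import *
for n in('top','side'):
    d=shot(n)
    for t in('tape','stator_near','varnish','spool','screwdriver','wrench'): print(n,t,[world(d,r['centre']).round(0) for r in spotter.look_for(n,t)[:1]])
print(job_done())"
```

```text
top tape [array([596.,  46.,  58.])]
top stator_near [array([587., 251.,  68.])]
top varnish [array([721., 287., 120.])]
top spool [array([ 296., -302.,   47.])]
top screwdriver [array([386.,  41.,  23.])]
top wrench [array([367., 309.,   8.])]
side tape [array([587.,  39.,  48.])]
side stator_near [array([578., 237.,  54.])]
side varnish [array([716., 277.,  83.])]
side spool [array([ 291., -312.,   51.])]
side screwdriver [array([377.,  20.,  21.])]
side wrench [array([359., 301.,  11.])]
the job is handed in; nothing more can be done
None
```

The tape is standing on the bench, hooked over the bar's far edge and stretched to the stop screw. I handed the job in at about 21 s of the 72 s allowed.

- **What I did:** I gripped the tape, turned it to face the bar and lowered the tab past the far edge. I then backed the case away slowly until the screw seated the lock button, peaking at about 21 N. The total travel from first contact was about 7 mm, at a steady force until it stopped hard. I eased forward until the lock's teeth caught (the pull fell from about 6 N to about 0), set a little tension again and let go.
- **Last pictures:** The tab is on the bar's far edge and the case is upright, with its back just off the screw head. The arm is well clear and reads no contact force.
- **Lock:** I had no direct view of the button. That it is fully in and locked is inferred from the forces, and from the blade staying out after release.
- **Other things:** The detections agree with the first ones within the network's scatter, with one exception. The top view puts the screwdriver about 9 mm from its first position, while the side view puts it within 3 mm. The arm never came near it, so I take that as detection error.

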